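# Close the sample flap and wedge the analyser up

## Robot

A 7-joint arm with a two-finger parallel gripper is mounted at the origin on the work surface. World frame = base frame: x ahead of the robot, y to its left, z up, the work surface at z = 0. Lengths are in m, angles in rad, forces in N, time in s.
With the tool pointing down it reaches from about 0.4 to 0.85 m from the base axis. Payload 4.5 kg.
Tool frame: the origin (TCP) lies between the finger pads; the fingertips stand 25 mm ahead of it and the grasp point (between the pads) lies 6 mm ahead of it; z points along the fingers, x is the direction in which the jaws open and shut, and the axes are right-handed (so a half turn about z gives the same grasp; the last joint's range is limited). The gripper opens to 88 mm and grips with 3 to 60 N. Pads are 18 mm wide; open, the fingers measure 123 mm over their backs; the gripper's body (75 mm by 187 mm) begins 45 mm behind the grasp point.
Start: joints at [1.273, 0.689, -0.195, 1.565, 0.157, 0.902, -0.215], TCP at [0.204, -0.591, 0.264] pointing down, gripper open.
Joint ranges: [-3.01, 3.01], [-0.46, 2.08], [-1.47, 1.51], [0.13, 2.56], [-1, 4.14], [0.04, 2.09], [-2.66, 2.66]. Speed limits (rad/s): [2.57, 2.57, 3.14, 3.14, 3.14, 3.14, 3.14].

## Interface

Orientations are given as a rotation vector (axis times angle).
In Python, from rig import telemetry, camera, camera_info, robot, regions_of gives the robot as it stands. The module is installed in compiled form; this text tells all that it offers.
- The arm moves only by the tool drive_tool, never from a script. Its argument "plan" is a list of rows, each a list of 6 numbers: the shift along the tool's x, y, z as a fraction of full scale, then the turn, a rotation vector about the tool's x, y, z as a fraction of full scale. A call has 1 to 8 rows; each row shifts and turns the pose as measured when the row begins, along the tool's axes as they then stand; what a row does not reach is not made up. Full scale, the value 1, is 30 cm for a shift and 45 degrees for a turn. A row lasts 1/8 s, in which the tool goes at most 62.5 mm and 10.7 degrees, less where a joint would pass 70% of its speed; a pose out of reach is approached as far as the arm can. A call with a number of a shift or a turn outside -1 to 1 is refused whole. A call with a gripper value outside its range is refused whole. "hand" is the closure, from -1 (fully open) to 1 (shut), so that 0 is half open, set as the call begins (left out, the last holds). The fingers move at their own pace and stop on an object; "grip_force" is the grip in N (left out, the last holds). Time passes only in rows, so rows that do not move let the fingers close. It gives the time, the measured TCP pose, the force and the opening at its end, in the units of the state.
- telemetry.get_obs(): the state, without advancing time (a new reading comes with each control period).
- camera(name): name is "side" or "top"; returns the picture (400x640x3 uint8, red, green, blue); there is no depth.
- camera_info(name): a dict with "camera_matrix" (3x3 intrinsics, pixels), "extrinsics" (4x4, takes a point from world to camera coordinates). Camera axes: x right, y down, z forward; pixel columns grow to the right and rows downward; lengths in m; the calibration is good to about 2 mm. A picture is of the moment at which its call begins. camera_info takes no time and is no camera call.
- robot.job_done(): hands the job in, once; it reports no verdict.
Trained networks look in the newest picture that a camera, given by its name, has taken for a name from the list of things; names that differ only in an ending like _2 or _b are one class to them, and where a whole thing is asked for, a point or a joint stands for the part that bears it (a point fixed in the world has none). Each returns a list of dicts, best first, with "p" (0 to 1); they miss things now and then, are a little off and sometimes report something else, mostly with a low value. They report only what shows in the picture. A call takes as long as a camera call. They do not tell look-alikes from the thing itself.
- regions_of(target, camera): "mask" (400x640 bool, what is visible of it) and "xy" ([column, row] in pixels, amid what is visible of it).
The state is a dict: "time_s": time; "joints": joint angles; "qvel": joint speeds; "joint_efforts": joint torques, N m; "position": TCP position; "orientation": TCP orientation; "wrist_force": force on the tool from outside, world axes, zero at the start; "moment": the same for the moment, N m; "finger_gap": opening from 0.0 (shut) to 1.0 (fully open).
Only numpy, scipy, OpenCV 4.12 (cv2) and the standard library are available. Lean on these libraries where they do the work, as an engineer would, in place of code of your own. Each camera call takes 0.05 s, during which the arm holds its last target.

## Task

First swing the analyser's blue flap fully shut, so that its yellow tab drops behind the rim. Then take the orange wedge by its grip and push it, flat on the steel base plate, thin end first under the lifting bar at the analyser's front until the front feet are just lifted off the plate, about 4 mm and no more than 7. Finish while still gripping the wedge there: do not let go of it; at the end touch nothing but the wedge, and leave all the other things on the table where they are.

Things in the scene. Friction and masses are not known exactly. Their poses are not given: they have to be found in the camera images.
- station: fixed steel base plate 320 x 170 mm, 8 mm thick, under the analyser. Origin on the table, straight below the analyser's lifting bar, mid-width; +x (level) points in under the analyser, the way the wedge goes in, away from the robot; +y left, +z up. The plate reaches from x = -100 to +220 mm, y = +-85 mm; its top is at z = 8 mm
- analyser: white bench analyser, 180 x 140 mm, about 1 kg, on the base plate: two rubber feet in front (at y = +-58 mm) and a rear pivot about which its front can tip up. At rest its front face is at x = +5 mm of the base plate's frame, its top 72 mm above the table. Origin on the rear pivot, at x = 195 mm, z = 22 mm of that frame; axes as the plate's while it rests
- lift_bar (a point): underside of the round steel lifting bar (8 mm thick, 92 mm long, along y) at the lower front edge of the analyser, mid-width. With the front feet on the base plate it is 16 mm above the table, 8 mm above the plate's top, so the wedge fits below it from the front; it rises as much as the feet do. It loads the wedge with 4 to 6 N; pushing the wedge in takes about 8 to 16 N
- flap (a joint): blue flap over the sample well, 92 mm from hinge to free edge, 76 mm wide, 5 mm thick, hinged at its far side. In rad: 0 = fully shut, level, its yellow tab behind the blue rim; grows as the free edge swings up and away from the robot. Starts 0.9 to 1.35 open. Stiff hinge: the flap stays where it is left and must be pushed all the way down (about 1 N)
- flap_hinge (a point): middle of the flap's hinge line (at the flap's underside, 72.5 mm above the table, 130 mm along the base plate's +x). The hinge line runs along the base plate's y. From it the shut flap reaches 92 mm towards the base plate's -x
- flap_edge (a point): middle of the flap's free edge, on its outer (upper) face
- wedge_grip (a point): centre of the upright grip block of the orange wedge: 28 mm long (x), 26 mm wide (y, as the whole wedge), 60 mm tall; the point is 30 mm above the flat underside. +x points along the wedge to its thin tip, 104 mm away. A black line crosses the slope 46 mm from the tip: when it is under the lifting bar, the feet are about 4 mm up
- wedge_tip (a point): middle of the wedge's thin tip edge, at its underside. The slope rises 1 in 5, from 3 mm high at the tip to 20 mm at the grip, so it first touches the lifting bar with 25 mm of the wedge under it
- spacer: grey flat block 110 x 30 x 22 mm, no slope, not needed; origin under its centre
- beaker: empty glass beaker, 72 mm across, 95 mm tall; origin under its centre
- wash_bottle: white plastic wash bottle, 68 mm across, about 180 mm tall with its spout; origin under its centre
- flask: stoppered conical flask, 72 mm across, 122 mm tall; origin under its centre
- meter: grey hand-held meter lying flat, 130 x 50 x 26 mm; origin under its centre
- jar: small amber sample jar with a white cap, 46 mm across, 60 mm tall, standing on the table close beside the base plate; origin under its centre
- wedge: the same wedge as a whole, plastic, 0.12 kg; origin on its underside, below the centre of the grip; axes as wedge_grip
Not all that is in view belongs to the job. What is shaped like the wedge but purple is not meant.

How it is judged:
By the outcome, as a careful person would: the job done as asked, in the order asked, and still so for the second after the job is handed in, while the arm keeps its last pose, push and grip.
It also fails if it takes over 69 s, if anything falls off the work surface, if the arm or the gripper's body presses on something with over 40 N, if the wrist force passes 120 N, or if a joint passes its speed limit or range.

## Working session

There is one attempt and no reset: what is moved stays moved. The work goes in short steps, Python scripts to look and compute and a tool call to move; the robot and the scene stay as the last step left them, time stands still between calls to the robot, and variables do not carry over. Pictures are saved under pics/ and viewed, and the job is handed in when it is done.

Besides the shell and the picture viewer there is one more tool, called as a command line: name --pt "numbers of a row" for each row, then --argument value for the rest. drive_tool: Moves the arm, as the interface text tells. Its arguments: {"type":"object","properties":{"plan":{"type":"array"},"hand":{"type":"number"},"grip_force":{"type":"number"}},"required":["plan"]}

```bash
mkdir -p pics; ls; python3 - <<'E'
from rig import telemetry, camera, camera_info
import cv2, numpy as np
for n in ["side","top"]:
    im=camera(n); cv2.imwrite(f"pics/{n}0.png",im[:,:,::-1])
    i=camera_info(n); print(n,np.round(i["camera_matrix"],1).tolist(),np.round(i["extrinsics"],4).tolist())
o=telemetry.get_obs()
for k,v in o.items(): print(k,np.round(v,3))
E
```

```text
pics
side [[496.6, 0.0, 327.1], [0.0, 496.6, 209.3], [0.0, 0.0, 1.0]] [[-0.788, -0.6156, 0.0005, 0.407], [-0.4619, 0.5906, -0.6617, 0.269], [0.407, -0.5217, -0.7498, 1.2817], [0.0, 0.0, 0.0, 1.0]]
top [[392.4, 0.0, 318.8], [0.0, 392.4, 197.8], [0.0, 0.0, 1.0]] [[0.0028, -1.0, -0.0038, -0.0136], [-0.9984, -0.0026, -0.0565, 0.5018], [0.0565, 0.004, -0.9984, 1.1163], [0.0, 0.0, 0.0, 1.0]]
time_s 0.1
joints [ 1.273  0.69  -0.195  1.566  0.157  0.902 -0.215]
qvel [-0.003 -0.     0.    -0.003 -0.001 -0.001  0.001]
joint_efforts [-3.0000e-03 -5.2850e+01 -1.2720e+00 -1.5384e+01 -5.3000e-02  2.0000e-03
  0.0000e+00]
position [ 0.203 -0.59   0.263]
orientation [-2.557e+00  1.823e+00  2.000e-03]
wrist_force [ 0.247  0.222 -1.188]
moment [-0.023  0.003 -0.031]
finger_gap 0.999
```

View pics/side0.png

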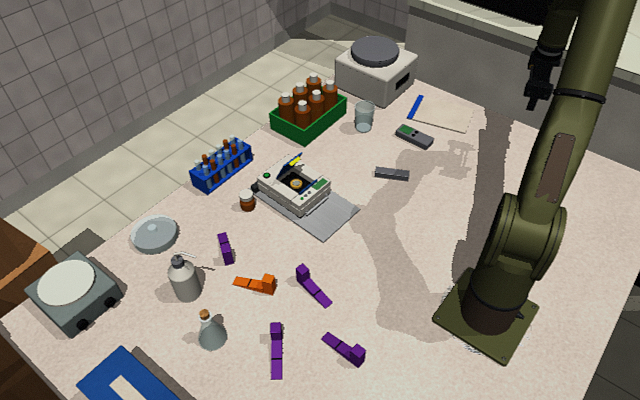

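View pics/top0.png

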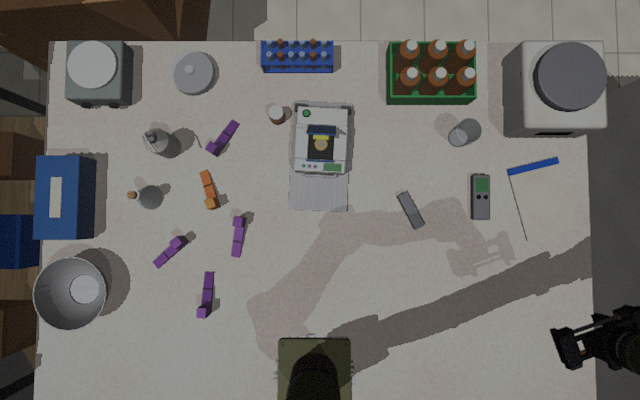

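```bash
cat > h.py <<'E'
import numpy as np, cv2
from scipy.spatial.transform import Rotation as R
from rig import telemetry, camera, camera_info, regions_of
def CI(n):
    i=camera_info(n); return np.array(i["camera_matrix"]),np.array(i["extrinsics"])
def p2w(n,uv,z):
    K,E=CI(n); d=np.linalg.inv(K)@np.array([uv[0],uv[1],1.0]); Rm,t=E[:3,:3],E[:3,3]
    c=-Rm.T@t; d=Rm.T@d; return c+d*(z-c[2])/d[2]
def w2p(n,P):
    K,E=CI(n); P=np.atleast_2d(P); q=(E[:3,:3]@P.T).T+E[:3,3]; q=(K@q.T).T; return q[:,:2]/q[:,2:]
def crop(im,x0,x1,y0,y1,s,f):
    c=cv2.resize(im[y0:y1,x0:x1],None,fx=s,fy=s,interpolation=cv2.INTER_CUBIC); cv2.imwrite(f,c[:,:,::-1])
E
python3 - <<'E'
from h import *
import json
t=cv2.imread("pics/top0.png")[:,:,::-1]; s=cv2.imread("pics/side0.png")[:,:,::-1]
crop(t,280,360,95,215,5,"pics/top0_an.png"); crop(s,225,365,145,245,5,"pics/side0_an.png")
a=cv2.resize(t[160:220,185:245],None,fx=6,fy=6,interpolation=2);b=cv2.resize(s[260:308,225:290],None,fx=6,fy=6,interpolation=2)
w=np.zeros((360,800,3),np.uint8);w[:a.shape[0],:a.shape[1]]=a;w[:b.shape[0],380:380+b.shape[1]]=b
cv2.imwrite("pics/wedge0.png",w[:,:,::-1])
for n in ["top","side"]:
  for th in ["wedge","wedge_grip","wedge_tip","flap","flap_edge","flap_hinge","lift_bar","station","analyser","jar"]:
    r=regions_of(th,n); print(n,th,[(round(float(q["p"]),2),np.round(q["xy"],1).tolist(),int(q["mask"].sum())) for q in r[:6]])
E
```

```text
top wedge [(0.91, [235.3, 233.9], 423), (0.87, [210.1, 189.9], 425), (0.73, [222.4, 140.4], 482), (0.66, [208.4, 295.6], 522), (0.62, [172.9, 249.6], 487), (0.42, [318.5, 128.0], 361)]
top wedge_grip [(0.87, [239.3, 234.7], 401), (0.8, [206.4, 188.8], 457), (0.62, [172.0, 250.2], 431), (0.6, [206.4, 300.0], 458), (0.56, [223.3, 138.8], 497)]
top wedge_tip [(0.95, [237.4, 230.9], 404), (0.85, [203.9, 191.2], 410), (0.77, [171.5, 247.7], 424), (0.58, [204.0, 300.3], 504)]
top flap [(0.81, [319.6, 127.7], 376)]
top flap_edge [(0.92, [318.8, 129.8], 353), (0.53, [319.5, 137.6], 3433), (0.31, [318.1, 154.9], 6297)]
top flap_hinge [(0.62, [318.8, 154.5], 6431)]
top lift_bar [(0.56, [318.4, 142.8], 3510)]
top station [(0.78, [317.2, 155.7], 6398)]
top analyser [(0.84, [320.3, 137.9], 3417), (0.61, [209.4, 190.1], 445), (0.46, [462.9, 135.3], 783)]
top jar [(0.66, [275.1, 113.5], 254)]
side wedge [(0.97, [276.8, 348.8], 713), (0.95, [347.6, 349.3], 669), (0.86, [260.3, 284.1], 610), (0.65, [311.0, 286.7], 623), (0.54, [227.4, 253.2], 321)]
side wedge_grip [(0.96, [344.7, 351.8], 612), (0.87, [311.8, 283.6], 557), (0.69, [277.1, 350.1], 619), (0.64, [257.9, 281.4], 576), (0.58, [225.2, 247.9], 335), (0.4, [294.7, 185.0], 2821)]
side wedge_tip [(0.87, [222.8, 250.0], 298), (0.83, [262.1, 283.5], 634), (0.76, [312.9, 286.1], 663), (0.6, [278.4, 350.4], 658), (0.6, [345.8, 347.9], 674)]
side flap [(0.6, [285.7, 168.2], 221)]
side flap_edge [(0.77, [286.0, 165.9], 143)]
side flap_hinge [(0.67, [300.1, 199.4], 4841)]
side lift_bar [(0.87, [294.4, 187.8], 2782)]
side station [(0.87, [303.4, 196.6], 4789)]
side analyser [(0.66, [295.2, 187.2], 2891)]
side jar [(0.75, [244.5, 199.6], 310)]
```

View pics/top0_an.png

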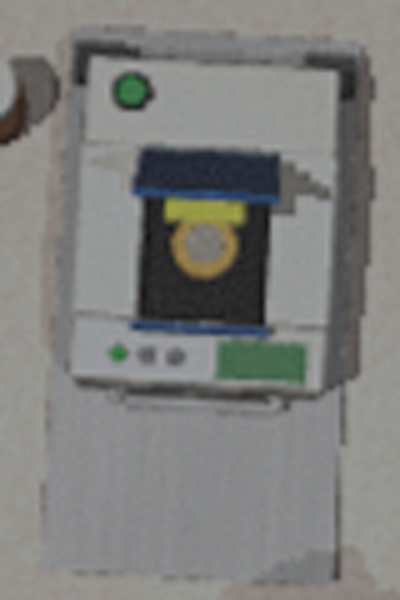

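View pics/side0_an.png

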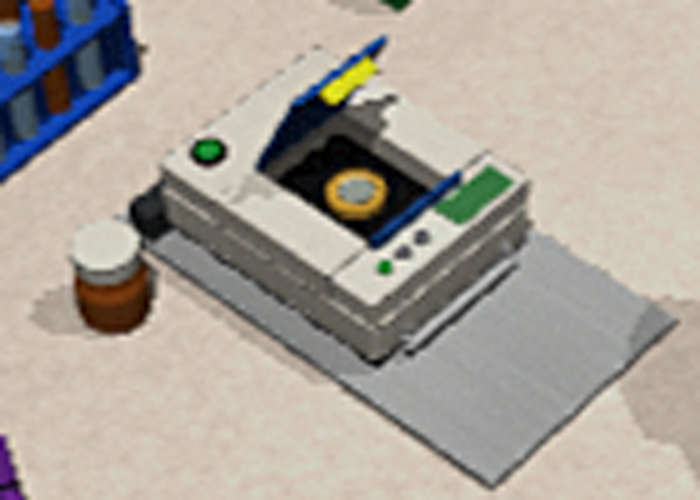

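View pics/wedge0.png

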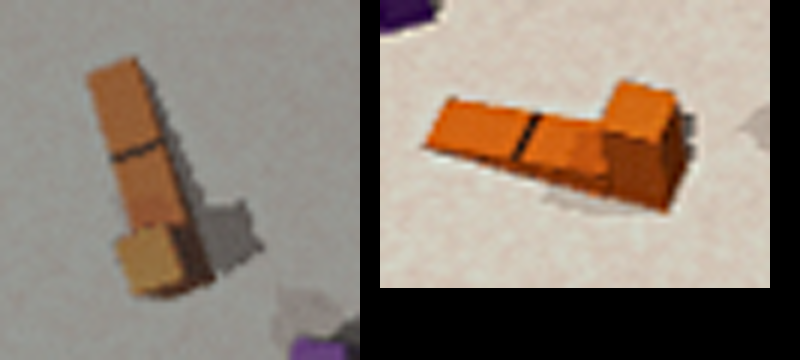

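Candidates for the wedge in the top view: orange at (208,190), purple at (223,138), (238,235), (171,250) and (206,295), plus the grey spacer at (410,210). By the description I want the orange one. The crop confirms it: orange, black line on the slope, grip toward the robot at about (211,203), tip at about (203,171). The flap is open, with its yellow tab at about (319,137). The plate's front edge runs from (288,209) to (348,211). Next I'll fit the poses.

```bash
cat > fit.py <<'E'
from h import *
from scipy.optimize import minimize, least_squares
def Z(p):  # x,y,yaw -> fn
    c,s=np.cos(p[2]),np.sin(p[2])
    return lambda P,z0=0: np.c_[p[0]+c*P[:,0]-s*P[:,1], p[1]+s*P[:,0]+c*P[:,1], P[:,2]+z0]
wed=[np.array([[x,y,z] for (x,z) in [(.104,0),(.104,.003),(.014,.0205),(.014,0)] for y in(-.013,.013)]),
     np.array([[x,y,z] for x in(-.014,.014) for y in(-.013,.013) for z in (0,.06)])]
S=8
def sil(n,parts,box):
    x0,y0,x1,y1=box; m=np.zeros(((y1-y0)*S,(x1-x0)*S),np.uint8)
    for P in parts:
        q=(w2p(n,P)-[x0,y0]+.5)*S
        cv2.fillConvexPoly(m,np.round(cv2.convexHull(q.astype(np.float32))[:,0]*16).astype(np.int32),255,shift=4)
    return cv2.resize(m,(x1-x0,y1-y0),interpolation=cv2.INTER_AREA)/255.
def fitw(masks,p0,z0=0):
    def cost(p):
        e=0
        for n,(m,b) in masks.items():
            s=sil(n,[Z(p)(P,z0) for P in wed],b); e+=np.abs(s-m[b[1]:b[3],b[0]:b[2]]).sum()/m.sum()
        return e
    best=None
    for dy in (-.15,0,.15):
        r=minimize(cost,[p0[0],p0[1],p0[2]+dy],method="Nelder-Mead",options=dict(initial_simplex=np.array([p0,p0,p0,p0])+np.array([[0,0,dy],[.01,0,dy],[0,.01,dy],[0,0,dy+.1]]),xatol=1e-4,fatol=1e-4))
        if best is None or r.fun<best.fun: best=r
    return best
def orange(im):
    h=cv2.cvtColor(im,cv2.COLOR_RGB2HSV); return ((h[...,0]>=4)&(h[...,0]<=20)&(h[...,1]>120)&(h[...,2]>60))
E
python3 - <<'E'
from fit import *
t=cv2.imread("pics/top0.png")[:,:,::-1]; s=cv2.imread("pics/side0.png")[:,:,::-1]
M={}
for n,im,b in(("top",t,(190,160,235,220)),("side",s,(225,262,290,306))):
    m=np.zeros(im.shape[:2]); m[b[1]:b[3],b[0]:b[2]]=orange(im)[b[1]:b[3],b[0]:b[2]]; 
    print(n,m.sum()); M[n]=(m,b)
g=p2w("top",(210,204),.06)
for sel in (["top","side"],["top"],["side"]):
    r=fitw({k:M[k] for k in sel},[g[0],g[1],.25]); print(sel,np.round(r.x,4),round(r.fun,3))
# station
c3=np.array([[-.1,.085,.008],[-.1,-.085,.008],[.22,.085,.008],[.22,-.085,.008]])
top=np.array([[288.4,208.6],[347.8,210.8],[294.2,101],[353,103.5]]); side=np.array([[323.2,242],[360.8,209]])
def f(p,w):
    W=Z(p)(c3); a=(w2p("top",W)-top).ravel(); b=(w2p("side",W[:2])-side).ravel(); return np.r_[a*w[0],b*w[1]]
for w in((1,1),(1,0)):
    r=least_squares(f,[.5,0,0],args=(w,)); print(np.round(r.x,4),np.round(f(r.x,(1,1)),1))
E
```

```text
top 352.0
side 548.0
['top', 'side'] [0.486  0.2902 0.3675] 0.371
['top'] [0.4863 0.2906 0.3709] 0.287
['side'] [0.4859 0.2904 0.3538] 0.078
[ 0.5651 -0.0139 -0.0513] [-0.1  0.4 -0.8  1.4  0.4 -0.7 -0.6 -0.2  0.4 -0.7 -0.4 -1.1]
[ 0.5657 -0.015  -0.0459] [ 0.4  0.4 -0.2  1.   0.4 -0.8 -0.6 -0.6  0.7 -1.1 -0.4 -1.6]
```

```bash
cat >> fit.py <<'E'
ST=[.5655,-.0142,-.049]
WD=[.486,.2903,.357]
def box(x0,x1,y0,y1,z0,z1): return np.array([[x,y,z] for x in(x0,x1) for y in(y0,y1) for z in(z0,z1)])
def flap(a):
    h=np.array([.130,0,.0725]); d=np.array([-np.cos(a),0,np.sin(a)]); nn=np.array([np.sin(a),0,np.cos(a)])
    return np.array([h+d*r+nn*k+np.array([0,y,0]) for r in(0,.092) for y in(-.038,.038) for k in(0,.005)])
def draw(img,n,x0,y0,s,parts,col):
    for P in parts:
        q=(w2p(n,P)-[x0,y0]+.5)*s
        cv2.polylines(img,[cv2.convexHull(q.astype(np.float32)).astype(np.int32)],True,col,1)
E
python3 - <<'E'
from fit import *
t=cv2.imread("pics/top0.png"); s=cv2.imread("pics/side0.png")
f=Z(ST)
for n,im,b,sc in(("top",t,(280,95,360,215),5),("side",s,(240,140,380,250),5)):
    c=cv2.resize(im[b[1]:b[3],b[0]:b[2]],None,fx=sc,fy=sc,interpolation=2)
    draw(c,n,b[0],b[1],sc,[f(box(-.1,.22,-.085,.085,.008,.008)),f(np.array([[0,-.046,.016],[0,.046,.016]])),f(box(.005,.185,-.07,.07,.072,.072))],(0,0,255))
    for a,col in((.9,(0,255,0)),(1.1,(255,0,255)),(1.3,(0,255,255))): draw(c,n,b[0],b[1],sc,[f(flap(a))],col)
    cv2.imwrite(f"pics/ov_{n}.png",c)
c=cv2.resize(s[262:306,225:290],None,fx=8,fy=8,interpolation=2); draw(c,"side",225,262,8,[Z(WD)(P) for P in wed],(0,255,0)); 
d=cv2.resize(t[165:215,195:225],None,fx=7,fy=7,interpolation=2); draw(d,"top",195,165,7,[Z(WD)(P) for P in wed],(0,255,0));
w=np.zeros((360,780,3),np.uint8); w[:c.shape[0],:c.shape[1]]=c; w[:350,540:750]=d; cv2.imwrite("pics/ov_w.png",w)
E
```

```text
(no output)
```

View pics/ov_top.png

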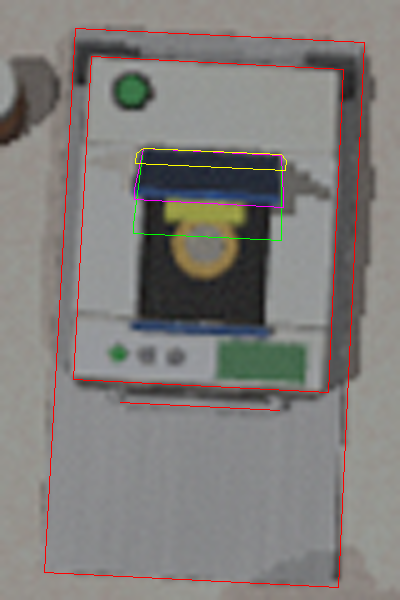

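View pics/ov_side.png

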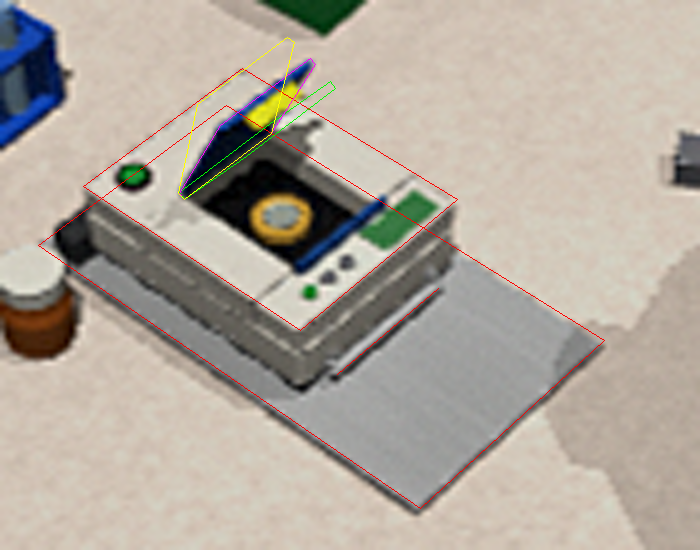

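View pics/ov_w.png

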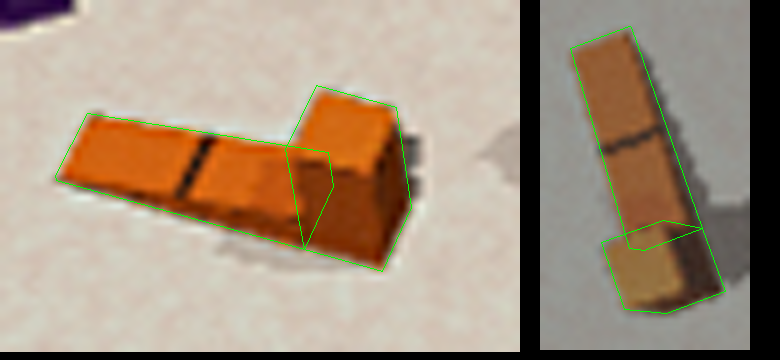

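Overlays match in both views: the station fit is good, the flap is about 1.1 rad open, and the wedge outline matches to about a pixel. The next helper turns targets into row numbers.

```bash
cat > mv.py <<'E'
from fit import *
def st2w(p): return Z(ST)(np.atleast_2d(np.array(p,float)))[0]
def w2st(p):
    c,s=np.cos(ST[2]),np.sin(ST[2]); d=np.array(p)-[ST[0],ST[1],0]; return np.array([c*d[0]+s*d[1],-s*d[0]+c*d[1],d[2]])
def state():
    o=telemetry.get_obs(); return o,np.array(o["position"]),R.from_rotvec(o["orientation"])
def Rdown(jaw): # jaw dir angle
    x=np.array([np.cos(jaw),np.sin(jaw),0]); z=np.array([0,0,-1.]); return R.from_matrix(np.c_[x,np.cross(z,x),z])
JS=ST[2]-np.pi/2
def rows(wps,n=None):
    """wps: list of (world pos, jaw angle, nrows); prints per-row numbers assuming exact following"""
    o,p,r=state()
    for P,j,k in wps:
        P=np.array(P); t=Rdown(j); dr=(r.inv()*t).as_rotvec()
        r0=r
        for i in range(k):
            sh=r.inv().apply((P-p)/(k-i)); rv=(r.inv()*t).as_rotvec()/(k-i)
            if i in (0,): print("x%d"%k,np.round(np.r_[sh/.3,rv/(np.pi/4)],3).tolist())
            p=p+(P-p)/(k-i); r=r*R.from_rotvec(rv)
E
python3 - <<'E'
from mv import *
o,p,r=state(); print(p,w2st(p))
rows([(st2w([.12,0,.26]),JS,13)])
rows([([p[0]+.1,p[1]+.1,.30],JS,3),(st2w([.122,0,.25]),JS,11)])
E
```

```text
[ 0.20364797 -0.59093243  0.26376954] [-0.33316913 -0.59376386  0.26376954]
x13 [-0.098, -0.164, 0.001, -0.0, -0.0, 0.037]
x3 [-0.069, -0.141, -0.04, -0.0, -0.0, 0.162]
x11 [-0.148, -0.109, 0.015, 0.0, -0.0, 0.0]
```

drive_tool --pt "-0.069 -0.141 -0.04 0 0 0.162" --pt "-0.069 -0.141 -0.04 0 0 0.162" --pt "-0.069 -0.141 -0.04 0 0 0.162" --hand 1 --grip_force 20

```text
time_s: 1.48
position: [0.3123, -0.5063, 0.2991]
orientation: [2.138, -2.299, -0.004]
wrist_force: [0.8, -0.9, -0.7]
finger_gap: 0.683
```

```bash
python3 - <<'E'
from mv import *
o,p,r=state(); print(p,r.as_matrix().round(3).tolist(),w2st(p),o["finger_gap"],o["time_s"],o["wrist_force"])
rows([(st2w([.122,0,.25]),JS,11)])
E
```

```text
[ 0.31229516 -0.50626779  0.29914303] [[-0.072, -0.997, -0.003], [-0.997, 0.072, 0.0], [0.0, 0.003, -1.0]] [-0.22879925 -0.50387925  0.29914303] 0.6831770490438774 1.475 [ 0.78335208 -0.91744413 -0.68375263]
x11 [-0.155, -0.103, 0.015, 0.0, 0.0, -0.003]
```

drive_tool --pt "-0.155 -0.103 0.015 0 0 -0.003" --pt "-0.155 -0.103 0.015 0 0 -0.003" --pt "-0.155 -0.103 0.015 0 0 -0.003" --pt "-0.155 -0.103 0.015 0 0 -0.003" --pt "-0.155 -0.103 0.015 0 0 -0.003" --pt "-0.155 -0.103 0.015 0 0 -0.003" --pt "-0.155 -0.103 0.015 0 0 -0.003" --pt "-0.155 -0.103 0.015 0 0 -0.003"

```text
time_s: 2.48
position: [0.5939, -0.142, 0.2638]
orientation: [2.158, -2.282, 0.012]
wrist_force: [0.4, 0.1, 0.2]
finger_gap: 0.003
```

```bash
python3 - <<'E'
from mv import *
o,p,r=state(); print(p,w2st(p),o["finger_gap"],o["time_s"])
rows([(st2w([.122,0,.23]),JS,4)])
E
```

```text
[ 0.59390163 -0.14202811  0.26375219] [ 0.03462862 -0.12628356  0.26375219] 0.0025165916427623185 2.475
x4 [-0.106, -0.072, 0.028, -0.001, -0.002, -0.002]
```

drive_tool --pt "-0.106 -0.074 0.02 0 0 -0.002" --pt "-0.106 -0.074 0.02 0 0 -0.002" --pt "-0.106 -0.074 0.02 0 0 -0.002" --pt "-0.106 -0.074 0.02 0 0 -0.002" --pt "0 0 0 0 0 0"

```text
time_s: 3.1
position: [0.6941, -0.0073, 0.2379]
orientation: [-2.175, 2.263, -0.008]
wrist_force: [-0.9, 0.4, -0.6]
finger_gap: 0.006
```

```bash
python3 - <<'E'
from mv import *
o,p,r=state(); print(p,w2st(p),o["finger_gap"],o["time_s"],o["wrist_force"])
tip=lambda x,z:(st2w([x,0,z+.025]),JS,1)
rows([(st2w([.122,0,.155]),JS,4)])
t=camera("top"); crop(t,270,370,85,215,4,"pics/t1.png"); s=camera("side"); crop(s,225,365,110,250,4,"pics/s1.png")
E
```

```text
[ 0.6941491  -0.00728887  0.23785133] [0.12815618 0.01320412 0.23785133] 0.006066539749188247 3.1 [-0.90740411  0.37412845 -0.61626801]
x4 [0.011, 0.006, 0.069, -0.002, -0.001, 0.003]
```

View pics/s1.png

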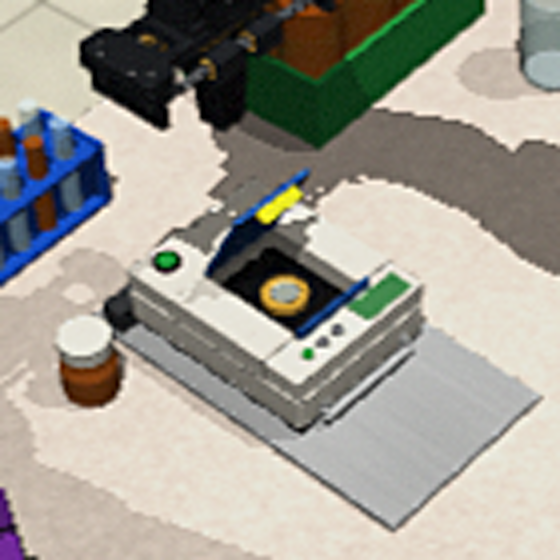

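```bash
python3 - <<'E'
from mv import *
o,p,r=state(); print(o["finger_gap"],w2p("side",[p,p+r.apply([0,0,.025])]),w2p("top",[p]))
s=camera("side"); cv2.imwrite("pics/s2.png",s[:,:,::-1])
E
```

```text
0.007849426299382196 [[280.21436796 132.16975916]
 [280.83513259 138.97682391]] [[318.75295636 110.78085702]]
```

View pics/s2.png

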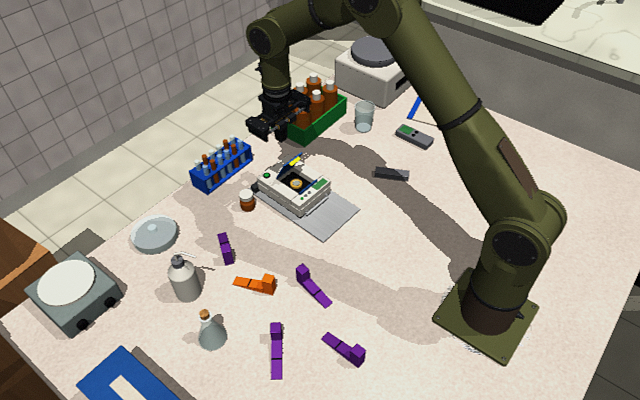

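View pics/t1.png

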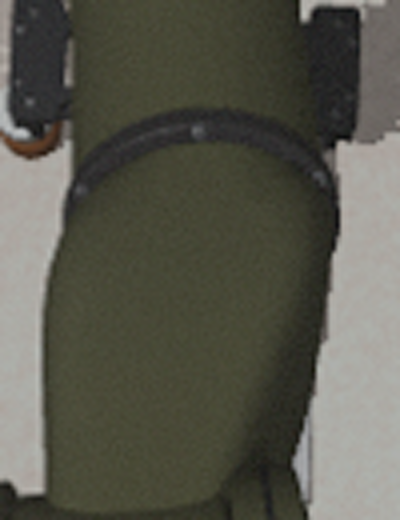

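drive_tool --pt "0.011 0.006 0.069 0 0 0.003" --pt "0.011 0.006 0.069 0 0 0.003" --pt "0.011 0.006 0.069 0 0 0.003" --pt "0.011 0.006 0.05 0 0 0.003" --pt "0 0 0 0 0 0"

```text
time_s: 3.88
position: [0.6833, -0.0381, 0.163]
orientation: [2.142, -2.293, 0.022]
wrist_force: [-0.1, 0.0, -0.4]
finger_gap: 0.005
```

```bash
python3 - <<'E'
from mv import *
o,p,r=state(); print(p,w2st(p),o["time_s"],o["wrist_force"])
L=[]
for a in np.linspace(1.1,0,9):
    rr=.075; L.append((st2w([.130-rr*np.cos(a)+.005*np.sin(a)+.009,0,.0725+rr*np.sin(a)+.005*np.cos(a)+.025]),JS,1))
    print(np.round(w2st(L[-1][0]),3))
rows([(st2w([.110,0,.152]),JS,1)]+L[2:])
s=camera("side"); crop(s,225,365,110,250,4,"pics/s3.png")
E
```

```text
[ 0.68325005 -0.0381443   0.16297207] [ 0.11878152 -0.01814812  0.16297207] 3.875 [-0.10264979  0.00564725 -0.3897202 ]
[0.109 0.    0.167]
[ 0.1   -0.     0.162]
[ 0.092 -0.     0.156]
[0.084 0.    0.149]
[0.078 0.    0.141]
[0.072 0.    0.132]
[0.068 0.    0.123]
[0.065 0.    0.113]
[0.064 0.    0.103]
x1 [-0.06, 0.031, 0.036, -0.01, -0.016, -0.024]
x1 [0.0, 0.061, -0.013, 0.0, -0.0, -0.0]
x1 [-0.0, 0.025, 0.023, -0.0, -0.0, 0.0]
x1 [-0.0, 0.022, 0.027, -0.0, -0.0, -0.0]
x1 [-0.0, 0.018, 0.029, -0.0, -0.0, 0.0]
x1 [0.0, 0.014, 0.032, -0.0, -0.0, -0.0]
x1 [-0.0, 0.009, 0.033, -0.0, -0.0, 0.0]
x1 [-0.0, 0.005, 0.034, -0.0, -0.0, -0.0]
```

View pics/s3.png

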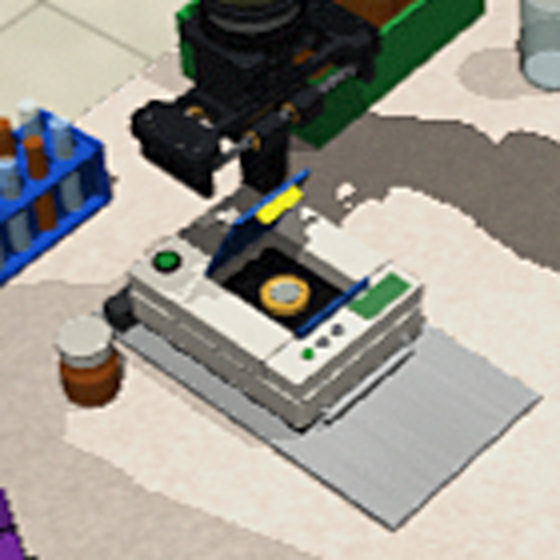

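```bash
python3 - <<'E'
from mv import *
o,p,r=state()
for q in ([0,0,.025],[.0175,0,.025],[-.0175,0,.025],[-.044,0,.025],[.044,0,.025],[.0935,0.037,-.039],[-.0935,0.037,-.039],[-.0935,-0.037,-.039],[.0935,-.037,-.039]):
    print(q,((w2p("side",[p+r.apply(q)])[0]-[225,110])*4).round())
s=camera("side"); crop(s,240,330,105,185,8,"pics/s4.png")
E
```

```text
[0, 0, 0.025] [262. 180.]
[0.0175, 0, 0.025] [279. 168.]
[-0.0175, 0, 0.025] [246. 192.]
[-0.044, 0, 0.025] [220. 211.]
[0.044, 0, 0.025] [303. 150.]
[0.0935, 0.037, -0.039] [383.  74.]
[-0.0935, 0.037, -0.039] [200. 206.]
[-0.0935, -0.037, -0.039] [126. 157.]
[0.0935, -0.037, -0.039] [310.  31.]
```

View pics/s4.png

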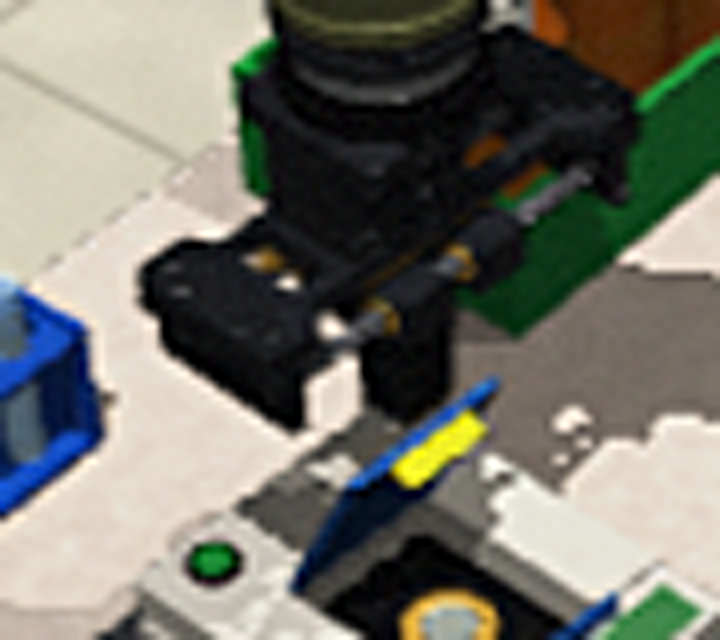

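drive_tool --pt "-0.05 0.03 0.03 -0.01 -0.016 -0.024" --pt "0 0.04 0.0 0 0 0" --pt "0 0.03 0.02 0 0 0" --pt "0 0.025 0.025 0 0 0"

```text
time_s: 4.47
position: [0.6493, -0.0159, 0.1426]
orientation: [-2.166, 2.261, -0.006]
wrist_force: [1.2, 0.3, 0.3]
finger_gap: 0.003
```

```bash
cat > chk.py <<'E'
from mv import *
import sys
o,p,r=state(); print(p,w2st(p).round(4),o["time_s"],o["wrist_force"].round(1) if hasattr(o["wrist_force"],"round") else o["wrist_force"],r.as_matrix().round(3).tolist())
s=camera("side"); crop(s,240,330,105,185,8,sys.argv[1])
E
python3 chk.py pics/s5.png
```

```text
[ 0.6492756  -0.01591274  0.14263833] [0.0838 0.0024 0.1426] 4.475 [1.2 0.3 0.3] [[-0.043, -0.999, 0.01], [-0.999, 0.043, 0.005], [-0.005, -0.01, -1.0]]
```

View pics/s5.png

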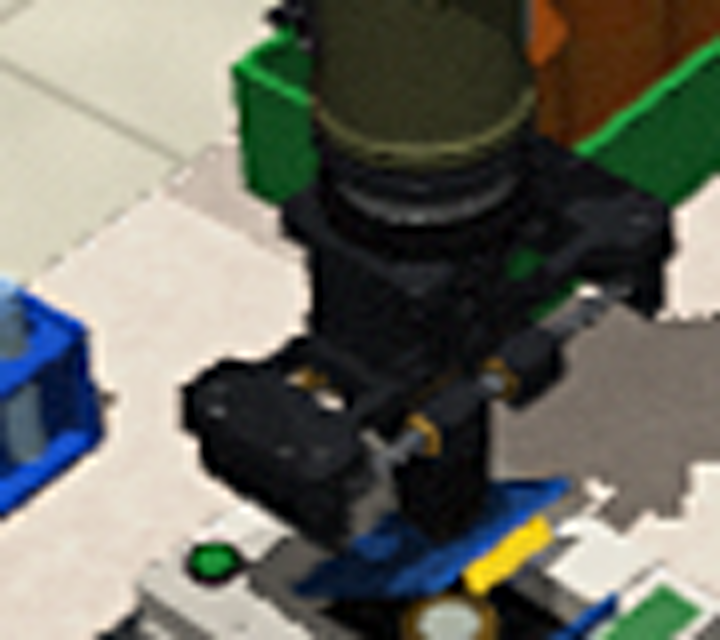

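The flap is coming down, now about 0.6 rad, with the finger on its outer face. Continuing the arc.

drive_tool --pt "0 0.022 0.028 0 0 0" --pt "0 0.018 0.032 0 0 0" --pt "0 0.012 0.034 0 0 0" --pt "0 0.006 0.034 0 0 0" --pt "0 0 0.02 0 0 0"

```text
time_s: 5.15
position: [0.6301, -0.0146, 0.1012]
orientation: [-2.166, 2.262, -0.004]
wrist_force: [-20.8, 1.2, 77.2]
finger_gap: 0.005
```

```bash
python3 chk.py pics/s6.png
```

```text
[ 0.63009051 -0.01464543  0.10115498] [0.0645 0.0027 0.1012] 5.15 [-20.8   1.2  77.2] [[-0.043, -0.999, 0.008], [-0.999, 0.043, 0.005], [-0.005, -0.008, -1.0]]
```

View pics/s6.png

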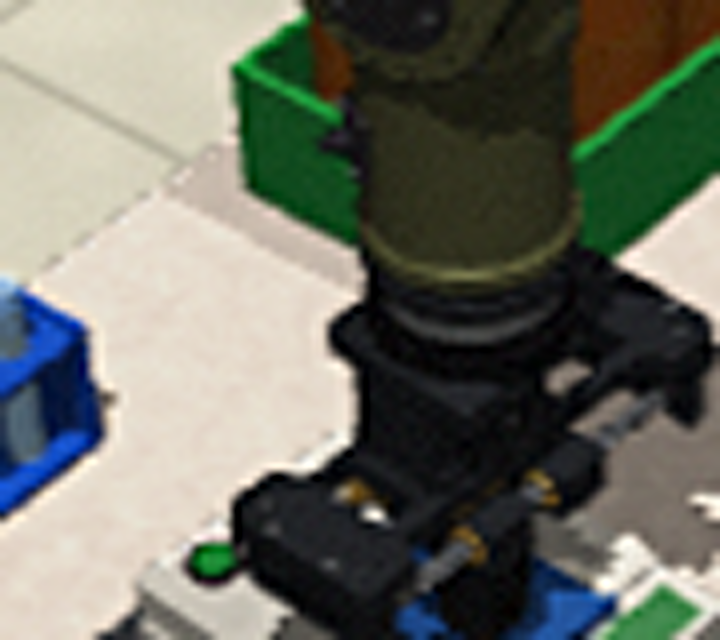

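Seated, but pressing hard (77 N on the wrist), so I'm lifting off at once. The stiffness is about 13 N/mm, and later contacts will use smaller steps.

drive_tool --pt "0 0 -0.05 0 0 0" --pt "0 0 -0.15 0 0 0" --pt "0 0 -0.15 0 0 0" --pt "0 0.1 -0.12 0 0 0" --pt "-0.1 0.1 0 0 0 0" --pt "-0.1 0.1 0 0 0 0" --hand -1

```text
time_s: 5.95
position: [0.5419, 0.0466, 0.2465]
orientation: [-2.157, 2.268, -0.01]
wrist_force: [0.4, 1.2, -0.4]
finger_gap: 0.663
```

```bash
python3 - <<'E'
from mv import *
o,p,r=state(); print(p,w2st(p).round(4),o["time_s"],o["wrist_force"].round(1))
s=camera("side"); crop(s,235,375,140,250,5,"pics/s7.png"); t=camera("top"); crop(t,190,360,90,220,4,"pics/t7.png")
E
```

```text
[0.54188831 0.04663877 0.24645633] [-0.0266  0.0596  0.2465] 5.95 [ 0.4  1.2 -0.4]
```

View pics/s7.png

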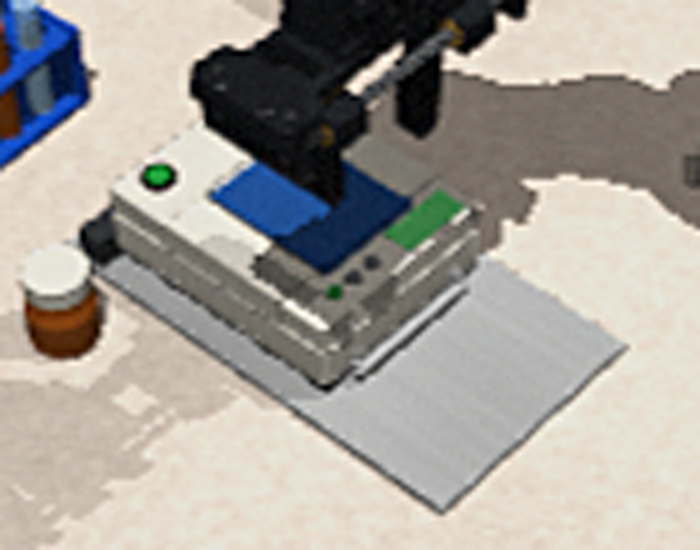

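View pics/t7.png

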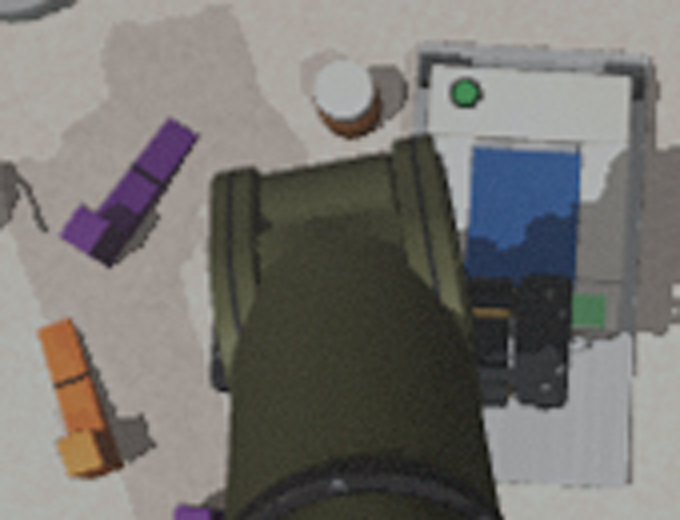

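```bash
python3 - <<'E'
from mv import *
print("flask",p2w("top",(151,197),.03),"stop",p2w("top",(131,195),.12),"purple",p2w("top",(236,216),.003),p2w("top",(238,252),.06))
JW=WD[2]-np.pi/2
rows([([.486,.2903,.20],JW,5)])
c,s=np.cos(JW),np.sin(JW)
for k in(-.0935,.0935): print([.486+k*c,.2903+k*s])
E
```

```text
flask [0.50203609 0.46529804 0.03      ] stop [0.50195719 0.47887896 0.12      ] purple [0.44895613 0.22822158 0.003     ] [0.34971006 0.20902259 0.06      ]
x5 [-0.158, 0.043, 0.031, -0.002, 0.001, -0.102]
[np.float64(0.4533250260733148), np.float64(0.37790477200980804)]
[np.float64(0.5186749739266852), np.float64(0.20269522799019196)]
```

drive_tool --pt "-0.158 0.043 0.031 0 0 -0.102" --pt "-0.158 0.043 0.031 0 0 -0.102" --pt "-0.158 0.043 0.031 0 0 -0.102" --pt "-0.158 0.043 0.031 0 0 -0.102" --pt "-0.1 0.043 0.031 0 0 -0.102" --pt "0 0 0 0 0 0" --hand -0.3

```text
time_s: 6.8
position: [0.456, 0.263, 0.1956]
orientation: [-2.578, 1.777, -0.013]
wrist_force: [-0.3, 0.4, 0.5]
finger_gap: 0.653
```

```bash
python3 - <<'E'
from mv import *
o,p,r=state(); print(p,o["time_s"],o["wrist_force"].round(1),o["finger_gap"])
JW=WD[2]-np.pi/2
rows([([.486,.2903,.14],JW,2)])
E
```

```text
[0.45595861 0.26299478 0.1955794 ] 6.8 [-0.3  0.4  0.5] 0.6525335117979507
x2 [-0.025, -0.062, 0.093, -0.008, -0.001, 0.005]
```

drive_tool --pt "-0.025 -0.062 0.093 -0.008 0 0.005" --pt "-0.025 -0.062 0.093 -0.008 0 0.005" --pt "0 0 0 0 0 0"

```text
time_s: 7.18
position: [0.4918, 0.2862, 0.139]
orientation: [-2.571, 1.805, -0.01]
wrist_force: [0.1, -0.9, -0.0]
finger_gap: 0.649
```

```bash
python3 - <<'E'
from mv import *
o,p,r=state(); print(p,o["time_s"],o["wrist_force"].round(1),o["finger_gap"])
JW=WD[2]-np.pi/2
rows([([.486,.2903,.13],JW,1)])
s=camera("side"); im=s.copy(); 
crop(im,205,315,215,315,6,"pics/s8.png")
s2=camera("side"); crop(s2,235,375,140,250,5,"pics/s8b.png")
E
```

```text
[0.4917972  0.28621255 0.13901801] 7.175 [ 0.1 -0.9 -0. ] 0.6491073381555341
x1 [-0.02, 0.014, 0.03, -0.005, -0.007, -0.013]
```

View pics/s8.png

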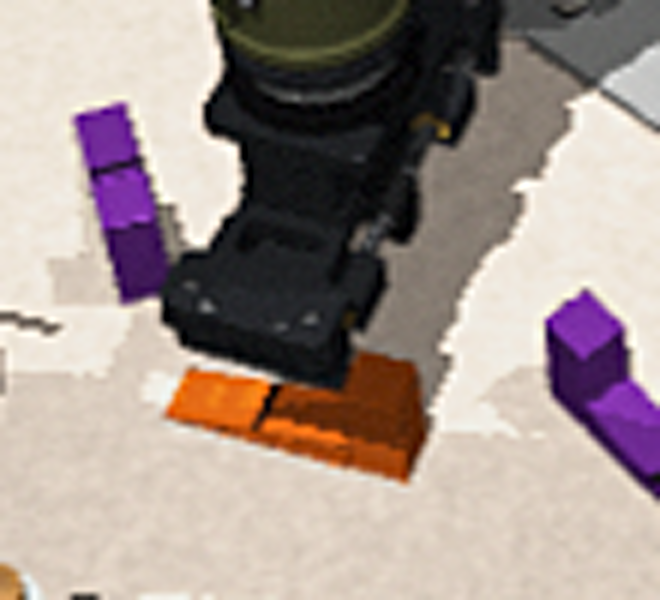

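View pics/s8b.png

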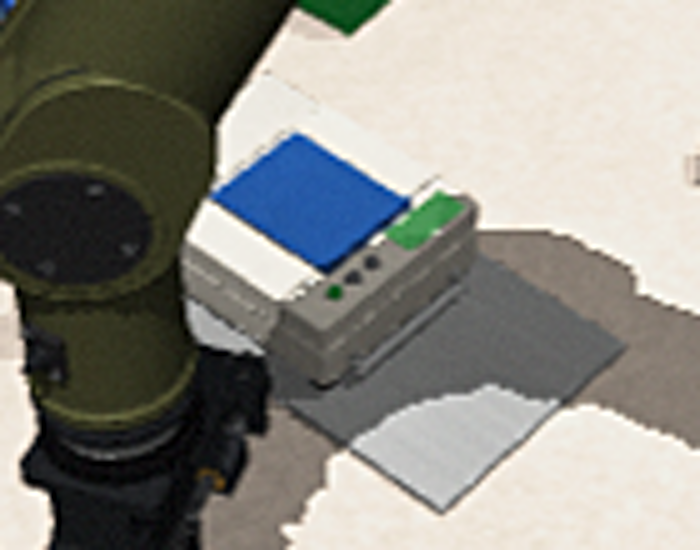

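```bash
python3 - <<'E'
from mv import *
c=cv2.imread("pics/s8b.png")
for a,col in((0,(0,0,255)),(.06,(0,255,0))): draw(c,"side",235,140,5,[Z(ST)(flap(a)[1::2])],col)
cv2.imwrite("pics/s8c.png",cv2.resize(c[100:320,180:460],None,fx=2.5,fy=2.5))
E
```

```text
(no output)
```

View pics/s8c.png

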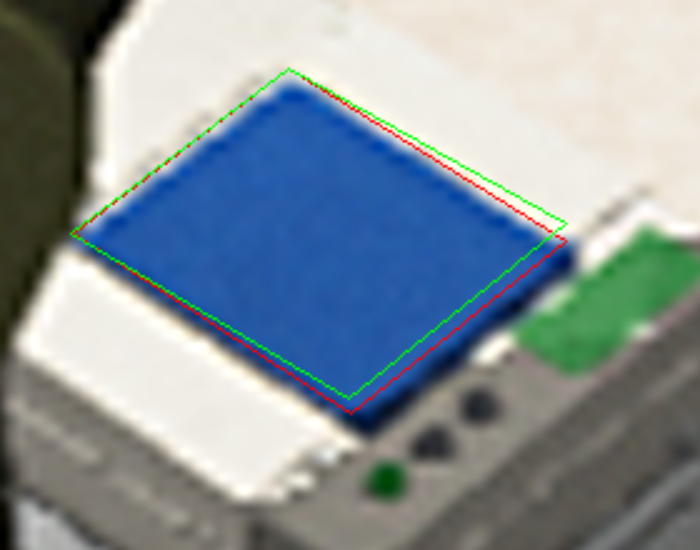

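Flap is level and matches the a=0 outline, with no yellow showing. Now descending on the wedge grip.

drive_tool --pt "-0.02 0.014 0.05 -0.005 -0.007 -0.013" --pt "0 0 0.05 0 0 0" --pt "0 0 0 0 0 0"

```text
time_s: 7.65
position: [0.4851, 0.2883, 0.1108]
orientation: [-2.578, 1.793, -0.001]
wrist_force: [-0.3, 0.8, 0.5]
finger_gap: 0.646
```

```bash
python3 - <<'E'
from mv import *
o,p,r=state(); print(p,o["time_s"],o["wrist_force"].round(1),o["finger_gap"])
JW=WD[2]-np.pi/2
rows([([.486,.2903,.042],JW,3)])
s=camera("side"); crop(s,205,315,215,315,6,"pics/s9.png")
E
```

```text
[0.48507787 0.288329   0.11076928] 7.65 [-0.3  0.8  0.5] 0.6461580730340326
x3 [-0.002, -0.002, 0.076, -0.001, 0.0, -0.001]
```

View pics/s9.png

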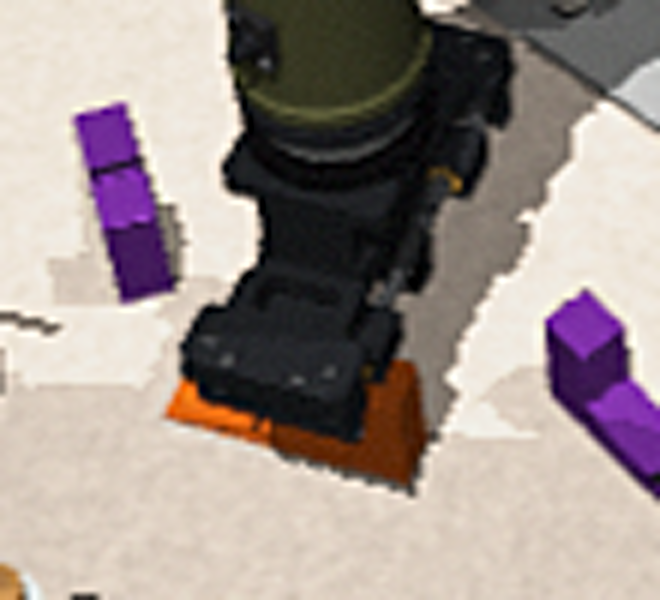

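drive_tool --pt "-0.002 -0.002 0.07 0 0 0" --pt "-0.002 -0.002 0.07 0 0 0" --pt "0 0 0.06 0 0 0" --pt "0 0 0 0 0 0"

```text
time_s: 8.2
position: [0.4874, 0.2911, 0.0511]
orientation: [-2.575, 1.79, -0.004]
wrist_force: [0.1, -0.2, -0.2]
finger_gap: 0.646
```

```bash
python3 - <<'E'
from mv import *
o,p,r=state(); print(p,o["time_s"],o["wrist_force"].round(1),o["finger_gap"])
JW=WD[2]-np.pi/2
rows([([.486,.2903,.042],JW,1)])
E
```

```text
[0.48744459 0.29112805 0.05105344] 8.2 [ 0.1 -0.2 -0.2] 0.6459232599017524
x1 [0.001, 0.006, 0.03, -0.008, 0.002, -0.002]
```

drive_tool --pt "0 0.005 0.035 -0.008 0.002 0" --pt "0 0 0 0 0 0"

```text
time_s: 8.45
position: [0.4865, 0.2909, 0.0407]
orientation: [-2.579, 1.793, -0.001]
wrist_force: [0.7, -0.3, 0.5]
finger_gap: 0.654
```

drive_tool --pt "0 0 0 0 0 0" --pt "0 0 0 0 0 0" --pt "0 0 0 0 0 0" --pt "0 0 0 0 0 0" --pt "0 0 0 0 0 0" --hand 1 --grip_force 45

```text
time_s: 9.07
position: [0.4871, 0.2911, 0.0418]
orientation: [-2.577, 1.792, -0.002]
wrist_force: [0.1, -0.1, -1.0]
finger_gap: 0.289
```

```bash
python3 - <<'E'
from mv import *
o,p,r=state(); print(p,o["time_s"],o["wrist_force"].round(1),o["finger_gap"],o["finger_gap"]*88, r.as_matrix().round(3).tolist())
s=camera("side"); crop(s,205,315,215,315,6,"pics/s10.png")
E
```

```text
[0.48713249 0.291148   0.04180305] 9.075 [ 0.1 -0.1 -1. ] 0.2889378364785084 25.42652961010874 [[0.348, -0.937, 0.002], [-0.937, -0.348, 0.001], [-0.0, -0.003, -1.0]]
```

View pics/s10.png

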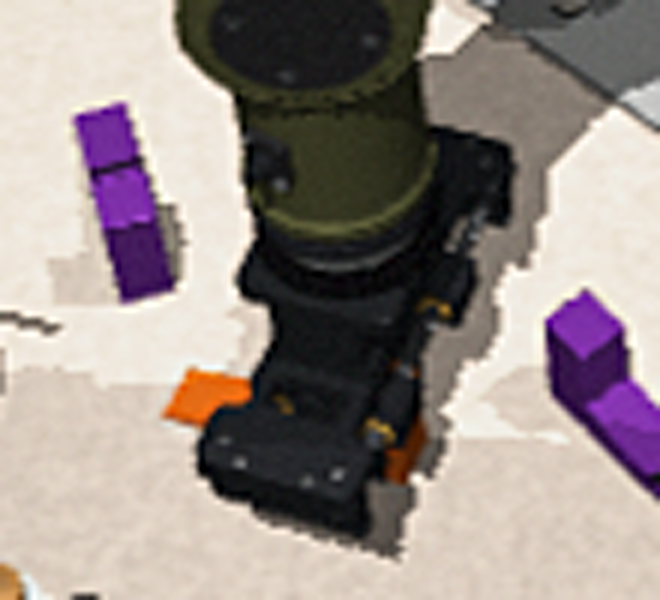

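Gripped: the gap is about 25.4 mm against the 26 mm wedge. Lift.

drive_tool --pt "0 0 -0.05 0 0 0" --pt "0 0 -0.1 0 0 0" --pt "0 0 -0.12 0 0 0" --pt "0 0 -0.05 0 0 0"

```text
time_s: 9.62
position: [0.4862, 0.2905, 0.1415]
orientation: [-2.579, 1.793, -0.001]
wrist_force: [-0.9, 0.2, -1.3]
finger_gap: 0.292
```

```bash
python3 - <<'E'
from mv import *
o,p,r=state(); print(p,o["time_s"],o["wrist_force"].round(1),o["finger_gap"]*88)
# turn first while shifting
rows([(st2w([-.14,.15,.14]),JS,3),(st2w([-.14,0,.13]),JS,3)])
E
```

```text
[0.48615519 0.29053287 0.14152861] 9.625 [-0.9  0.2 -1.3] 25.670266068018655
x3 [0.134, 0.113, 0.002, -0.0, -0.0, 0.172]
x3 [0.167, 0.0, 0.011, -0.0, -0.0, 0.0]
```

drive_tool --pt "0.134 0.095 0 0 0 0.172" --pt "0.134 0.085 0 0 0 0.172" --pt "0.134 0.075 0 0 0 0.172" --pt "0 0 0 0 0 0"

```text
time_s: 10.12
position: [0.4371, 0.1538, 0.1432]
orientation: [-2.148, 2.286, -0.001]
wrist_force: [0.5, 0.7, -0.9]
finger_gap: 0.293
```

```bash
python3 - <<'E'
from mv import *
o,p,r=state(); print(p,w2st(p),o["time_s"],o["wrist_force"].round(1),o["finger_gap"]*88)
rows([(st2w([-.14,0,.12]),JS,4)])
E
```

```text
[0.43706021 0.15381208 0.14318694] [-0.13651493  0.16151939  0.14318694] 10.125 [ 0.5  0.7 -0.9] 25.813934421324124
x4 [0.135, 0.001, 0.019, -0.001, 0.001, -0.004]
```

drive_tool --pt "0.135 0.001 0.019 0 0 -0.004" --pt "0.135 0.001 0.019 0 0 -0.004" --pt "0.135 0.001 0.019 0 0 -0.004" --pt "0.13 0.001 0.019 0 0 -0.004" --pt "0 0 0 0 0 0"

```text
time_s: 10.75
position: [0.4323, -0.0059, 0.1189]
orientation: [-2.167, 2.255, -0.004]
wrist_force: [-0.1, -0.5, -1.1]
finger_gap: 0.293
```

```bash
python3 - <<'E'
from mv import *
o,p,r=state(); print(p,w2st(p),o["time_s"],o["wrist_force"].round(1),o["finger_gap"]*88)
rows([(st2w([-.135,0,.06]),JS,3)])
s=camera("side"); crop(s,240,380,150,260,5,"pics/s11.png");t=camera("top"); crop(t,270,370,100,230,4,"pics/t11.png")
E
```

```text
[ 0.43230213 -0.00587542  0.1188537 ] [-0.13344574  0.0017905   0.1188537 ] 10.75 [-0.1 -0.5 -1.1] 25.751547853129125
x3 [0.003, 0.003, 0.065, -0.005, 0.004, 0.004]
```

View pics/s11.png

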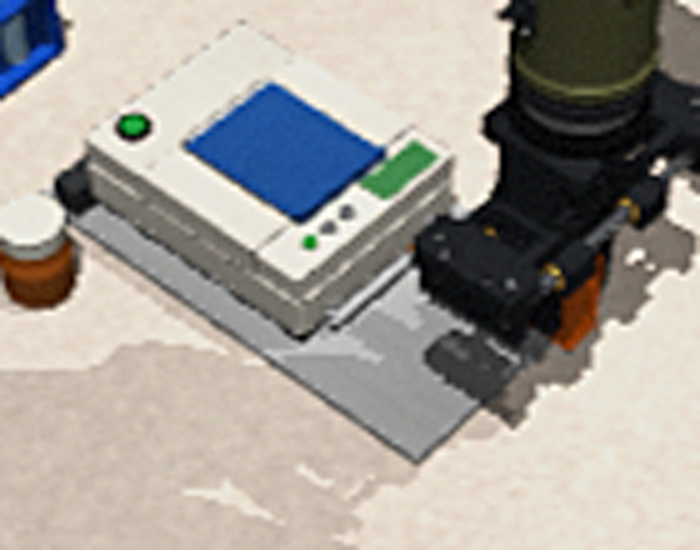

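View pics/t11.png

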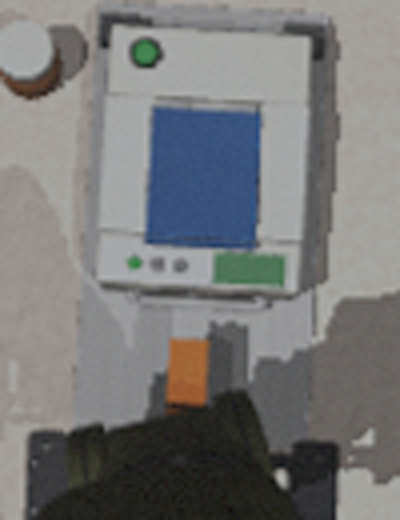

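drive_tool --pt "0.003 0.003 0.065 -0.005 0.004 0.004" --pt "0.003 0.003 0.065 0 0 0" --pt "0 0 0.06 0 0 0" --pt "0 0 0 0 0 0"

```text
time_s: 11.35
position: [0.4401, 0.0031, 0.0736]
orientation: [-2.186, 2.241, 0.008]
wrist_force: [-0.1, -0.4, -0.7]
finger_gap: 0.293
```

```bash
python3 - <<'E'
from mv import *
o,p,r=state(); print(p,w2st(p),o["time_s"],o["wrist_force"].round(1),o["finger_gap"]*88,r.as_matrix().round(4).tolist())
rows([(st2w([-.135,0,.053]),JS,1)])
E
```

```text
[0.44006108 0.00310169 0.07364524] [-0.1261358   0.01113688  0.07364524] 11.35 [-0.1 -0.4 -0.7] 25.79956733548167 [[-0.025, -0.9997, 0.0042], [-0.9996, 0.025, 0.0115], [-0.0116, -0.0039, -0.9999]]
x1 [0.037, 0.031, 0.068, -0.005, 0.015, 0.031]
```

drive_tool --pt "0.037 0.031 0.02 -0.005 0.015 0.031" --pt "0 0 0.02 0 0 0" --pt "0 0 0 0 0 0"

```text
time_s: 11.72
position: [0.4375, -0.0015, 0.0671]
orientation: [-2.18, 2.259, 0.007]
wrist_force: [-0.5, 0.3, -0.8]
finger_gap: 0.288
```

```bash
cat > q.py <<'E'
from mv import *
import sys
o,p,r=state(); print(w2st(p).round(4),o["time_s"],o["wrist_force"].round(1),o["moment"].round(2),round(o["finger_gap"]*88,1))
x=float(sys.argv[1]); z=float(sys.argv[2])
rows([(st2w([x,0,z]),JS,1)])
E
python3 q.py -.13 .050
```

```text
[-0.1285  0.0064  0.0671] 11.725 [-0.5  0.3 -0.8] [ 0.03  0.05 -0.05] 25.3
x1 [0.021, 0.005, 0.057, 0.003, 0.006, 0.017]
```

drive_tool --pt "0.03 0.005 0.02 0.003 0.006 0.025" --pt "0.005 0 0.015 0 0 0" --pt "0 0 0 0 0 0"

```text
time_s: 12.1
position: [0.4403, -0.0122, 0.0602]
orientation: [2.153, -2.282, -0.006]
wrist_force: [0.1, -0.1, -1.2]
finger_gap: 0.291
```

```bash
python3 q.py -.13 .050
```

```text
[-0.1251 -0.0041  0.0602] 12.1 [ 0.1 -0.1 -1.2] [0.07 0.02 0.05] 25.6
x1 [-0.014, 0.016, 0.034, 0.008, -0.001, -0.011]
```

drive_tool --pt "-0.014 0 0.015 0.008 0 -0.01" --pt "0 0 0.012 0 0 0" --pt "0 0 0.006 0 0 0" --pt "0 0 0 0 0 0"

```text
time_s: 12.6
position: [0.4451, -0.0075, 0.0532]
orientation: [2.162, -2.272, -0.008]
wrist_force: [0.4, -1.1, -0.9]
finger_gap: 0.294
```

```bash
python3 q.py -.125 .050
```

```text
[-0.1206  0.0008  0.0532] 12.6 [ 0.4 -1.1 -0.9] [ 0.04 -0.02  0.03] 25.9
x1 [0.003, 0.015, 0.011, 0.009, -0.0, -0.0]
```

drive_tool --pt "0 0 0.008 0.009 0 0" --pt "0 0 0.006 0 0 0" --pt "0 0 0.006 0 0 0"

```text
time_s: 12.98
position: [0.4481, -0.0078, 0.0499]
orientation: [2.162, -2.272, -0.007]
wrist_force: [-3.6, 0.7, 8.0]
finger_gap: 0.29
```

```bash
python3 q.py -.125 .050
```

```text
[-0.1176  0.0006  0.0499] 12.975 [-3.6  0.7  8. ] [0.11 0.11 0.  ] 25.5
x1 [0.002, 0.025, -0.0, 0.009, -0.001, -0.0]
```

drive_tool --pt "0 -0.02 0 0.005 0 0" --pt "0 -0.02 0 0 0 0" --pt "0 -0.02 0 0 0 0" --pt "0 0 0 0 0 0"

```text
time_s: 13.48
position: [0.4654, -0.0092, 0.0502]
orientation: [2.163, -2.272, -0.004]
wrist_force: [1.2, 0.3, 0.2]
finger_gap: 0.287
```

```bash
python3 q.py -.085 .050; python3 - <<'E'
from mv import *
s=camera("side"); crop(s,240,380,150,260,5,"pics/s12.png");t=camera("top"); crop(t,270,370,100,230,4,"pics/t12.png")
E
```

```text
[-1.003e-01  1.000e-04  5.020e-02] 13.475 [1.2 0.3 0.2] [ 0.   -0.22 -0.06] 25.2
x1 [0.0, -0.051, 0.001, 0.006, -0.002, -0.001]
```

View pics/s12.png

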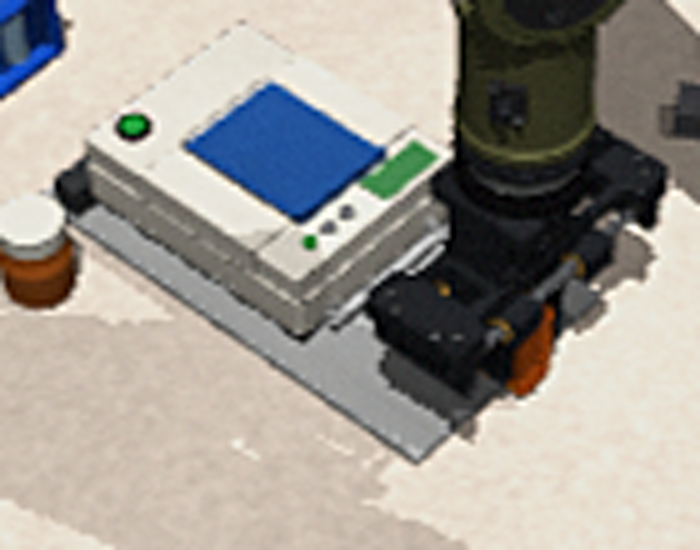

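View pics/t12.png

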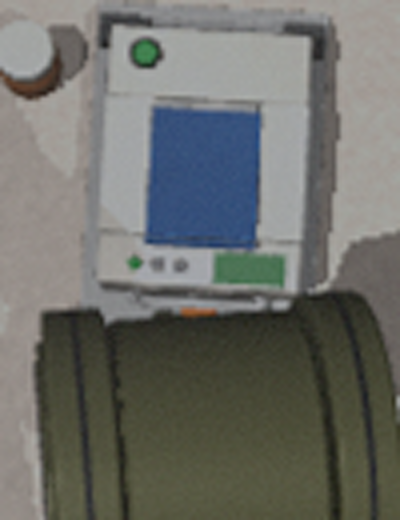

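drive_tool --pt "0 -0.02 0.001 0.004 0 0" --pt "0 -0.02 0.001 0 0 0" --pt "0 -0.015 0.001 0 0 0"

```text
time_s: 13.95
position: [0.4777, -0.0104, 0.0498]
orientation: [2.161, -2.266, -0.005]
wrist_force: [-7.9, -0.3, 11.3]
finger_gap: 0.293
```

```bash
python3 q.py -.058 .050; python3 - <<'E'
from mv import *
cv2.imwrite("pics/base_side.png",camera("side")[:,:,::-1]);cv2.imwrite("pics/base_top.png",camera("top")[:,:,::-1])
E
```

```text
[-0.0878 -0.0005  0.0498] 13.95 [-7.9 -0.3 11.3] [ 0.14  0.65 -0.  ] 25.8
x1 [-0.002, -0.099, -0.002, 0.011, -0.007, 0.002]
```

drive_tool --pt "0 -0.02 0 0.004 0 0" --pt "0 -0.02 0 0 0 0"

```text
time_s: 14.3
position: [0.4884, -0.0114, 0.0501]
orientation: [2.162, -2.265, -0.003]
wrist_force: [-2.5, 0.1, 3.2]
finger_gap: 0.294
```

```bash
python3 q.py -.058 .050
```

```text
[-0.0772 -0.001   0.0501] 14.3 [-2.5  0.1  3.2] [ 0.05  0.19 -0.05] 25.9
x1 [-0.003, -0.064, -0.0, 0.011, -0.008, 0.003]
```

drive_tool --pt "0 -0.02 0 0.003 0 0" --pt "0 -0.01 0 0 0 0"

```text
time_s: 14.55
position: [0.4908, -0.0121, 0.0499]
orientation: [2.157, -2.257, -0.011]
wrist_force: [-8.0, 0.5, 9.8]
finger_gap: 0.293
```

```bash
python3 q.py -.058 .050
```

```text
[-0.0747 -0.0016  0.0499] 14.55 [-8.   0.5  9.8] [ 0.37  0.85 -0.04] 25.8
x1 [-0.005, -0.056, -0.001, 0.023, -0.012, 0.004]
```

drive_tool --pt "0 -0.025 0 0.02 -0.005 0" --pt "0 -0.025 0 0.02 0 0"

```text
time_s: 14.8
position: [0.4918, -0.0125, 0.0497]
orientation: [2.164, -2.258, -0.002]
wrist_force: [-19.3, 3.3, 22.4]
finger_gap: 0.293
```

```bash
python3 q.py -.058 .050
```

```text
[-0.0737 -0.0019  0.0497] 14.8 [-19.3   3.3  22.4] [ 1.11  3.61 -0.06] 25.8
x1 [-0.006, -0.052, -0.002, 0.014, -0.012, 0.008]
```

drive_tool --pt "-0.003 -0.02 -0.003 0 -0.005 0.004" --pt "0 -0.025 -0.002 0 0 0"

```text
time_s: 15.05
position: [0.4938, -0.013, 0.0504]
orientation: [2.152, -2.246, -0.024]
wrist_force: [-13.5, 0.6, 9.9]
finger_gap: 0.289
```

```bash
python3 q.py -.058 .050
```

```text
[-0.0717 -0.0023  0.0504] 15.05 [-13.5   0.6   9.9] [0.49 2.07 0.02] 25.4
x1 [-0.007, -0.046, -0.0, 0.041, -0.015, 0.008]
```

```bash
python3 - <<'E'
from mv import *
s=camera("side"); cv2.imwrite("pics/s13raw.png",s[:,:,::-1]); crop(s,260,370,155,255,7,"pics/s13.png")
E
```

```text
(no output)
```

View pics/s13.png

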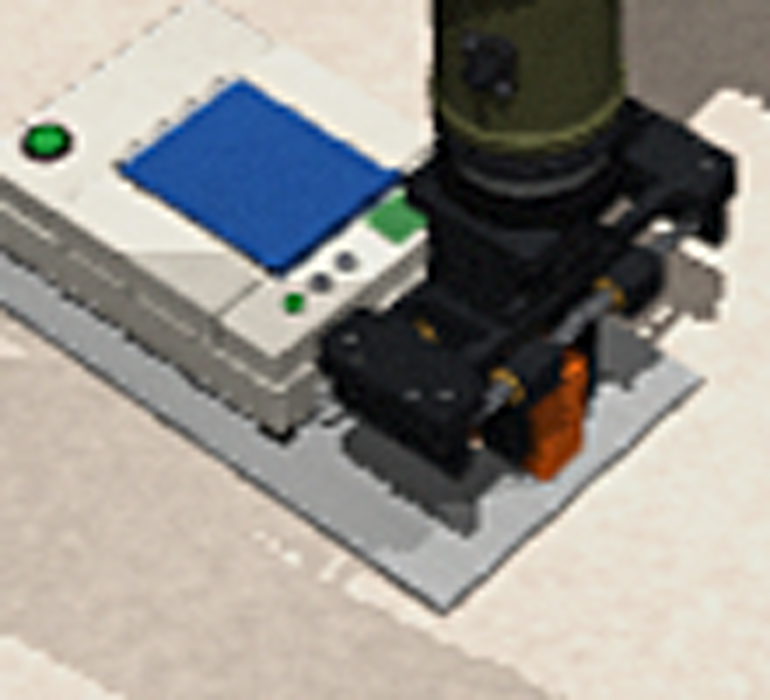

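```bash
cat > lift.py <<'E'
from mv import *
def ecc(a,b,box):
    x0,y0,x1,y1=box
    up=lambda im: cv2.resize(im[y0:y1,x0:x1],None,fx=4,fy=4,interpolation=cv2.INTER_CUBIC).astype(np.float32)
    A,B=up(a),up(b); M=np.eye(2,3,dtype=np.float32)
    cc,M=cv2.findTransformECC(A,B,M,cv2.MOTION_TRANSLATION,(3,200,1e-5),None,5)
    return cc,M[:,2]/4
def pred(P,L): # station pt, lift of bar
    th=L/.195; d=np.array(P)-[.195,0,.022]; c,s=np.cos(th),np.sin(th)
    q=np.array([.195+c*d[0]+s*d[2], d[1], .022-s*d[0]+c*d[2]]); return w2p("side",[st2w(q)])[0]-w2p("side",[st2w(P)])[0]
def meas(b,tag=""):
    a=cv2.imread("pics/base_side.png")
    for ch,nm in ((2,"r"),(1,"g")):
      for box,P in(((295,186,313,201),[.02,.03,.072]),((276,166,300,196),[.06,.03,.0775]),((280,196,302,214),[.02,.07,.05])):
        try: cc,d=ecc(a[...,ch],b[...,ch],box)
        except cv2.error as e: print(box,"fail"); continue
        u=pred(P,.004); print(tag,nm,box,"cc %.3f"%cc,d.round(2),"pred4mm",u.round(2),"lift mm %.2f"%(4*d@u/(u@u)))
if __name__=="__main__":
    import sys
    if len(sys.argv)>2: b=cv2.imread(sys.argv[2])
    else:
        b=camera("side")[:,:,::-1]; cv2.imwrite(sys.argv[1],b)
    meas(b)
E
python3 lift.py x pics/s13raw.png
```

```text
r (295, 186, 313, 201) cc 0.968 [-0.02 -0.23] pred4mm [-0.31 -1.01] lift mm 0.86
 r (276, 166, 300, 196) cc 0.989 [ 0.03 -0.11] pred4mm [-0.33 -0.83] lift mm 0.41
 r (280, 196, 302, 214) cc 0.975 [-0.05 -0.14] pred4mm [-0.21 -0.91] lift mm 0.63
 g (295, 186, 313, 201) cc 0.948 [-0.04 -0.22] pred4mm [-0.31 -1.01] lift mm 0.85
 g (276, 166, 300, 196) cc 0.980 [ 0.07 -0.11] pred4mm [-0.33 -0.83] lift mm 0.36
 g (280, 196, 302, 214) cc 0.971 [-0.07 -0.13] pred4mm [-0.21 -0.91] lift mm 0.62
```

drive_tool --pt "-0.003 -0.03 -0.003 0.015 -0.005 0.004" --pt "-0.003 -0.03 -0.003 0.015 0 0"

```text
time_s: 15.35
position: [0.5008, -0.0136, 0.0503]
orientation: [2.149, -2.249, -0.019]
wrist_force: [-11.8, -0.6, 6.7]
finger_gap: 0.293
```

```bash
python3 q.py -.058 .050
```

```text
[-0.0646 -0.0026  0.0503] 15.35 [-11.8  -0.6   6.7] [ 0.18  2.   -0.08] 25.8
x1 [-0.009, -0.022, 0.0, 0.038, -0.018, 0.004]
```

```bash
python3 lift.py pics/s14raw.png; python3 q.py -.058 .050
```

```text
r (295, 186, 313, 201) cc 0.949 [-0.22 -0.62] pred4mm [-0.31 -1.01] lift mm 2.50
 r (276, 166, 300, 196) cc 0.989 [-0.01 -0.34] pred4mm [-0.33 -0.83] lift mm 1.41
 r (280, 196, 302, 214) cc 0.962 [-0.17 -0.44] pred4mm [-0.21 -0.91] lift mm 2.00
 g (295, 186, 313, 201) cc 0.924 [-0.22 -0.62] pred4mm [-0.31 -1.01] lift mm 2.51
 g (276, 166, 300, 196) cc 0.980 [ 0.01 -0.33] pred4mm [-0.33 -0.83] lift mm 1.34
 g (280, 196, 302, 214) cc 0.946 [-0.12 -0.4 ] pred4mm [-0.21 -0.91] lift mm 1.78
[-0.0641 -0.0026  0.0503] 15.4 [-11.1  -0.3   6.3] [ 0.08  1.82 -0.08] 25.4
x1 [-0.008, -0.02, 0.0, 0.037, -0.018, 0.004]
```

drive_tool --pt "-0.004 -0.03 -0.003 0.02 -0.006 0.002"

```text
time_s: 15.52
position: [0.5049, -0.0137, 0.0501]
orientation: [2.151, -2.255, -0.014]
wrist_force: [-11.1, -0.4, 3.3]
finger_gap: 0.292
```

```bash
python3 q.py -.058 .050; python3 lift.py pics/s15raw.png
```

```text
[-0.0605 -0.0025  0.0501] 15.525 [-11.1  -0.4   3.3] [ 0.14  1.93 -0.01] 25.7
x1 [-0.008, -0.008, -0.0, 0.031, -0.016, 0.002]
 r (295, 186, 313, 201) cc 0.912 [-0.28 -0.95] pred4mm [-0.31 -1.01] lift mm 3.75
 r (276, 166, 300, 196) cc 0.989 [-0.07 -0.47] pred4mm [-0.33 -0.83] lift mm 2.05
 r (280, 196, 302, 214) cc 0.919 [-0.25 -0.6 ] pred4mm [-0.21 -0.91] lift mm 2.72
 g (295, 186, 313, 201) cc 0.876 [-0.27 -0.96] pred4mm [-0.31 -1.01] lift mm 3.80
 g (276, 166, 300, 196) cc 0.981 [-0.07 -0.49] pred4mm [-0.33 -0.83] lift mm 2.16
 g (280, 196, 302, 214) cc 0.929 [-0.22 -0.57] pred4mm [-0.21 -0.91] lift mm 2.59
```

```bash
python3 q.py -.0575 .050
```

```text
[-0.0596 -0.0025  0.05  ] 15.575 [-9.5  0.   1.6] [ 0.15  1.64 -0.  ] 25.8
x1 [-0.008, -0.007, -0.0, 0.029, -0.015, 0.002]
```

drive_tool --pt "-0.003 -0.022 0.0 0.012 -0.004 0"

```text
time_s: 15.7
position: [0.5062, -0.0138, 0.0497]
orientation: [2.151, -2.254, -0.014]
wrist_force: [-17.3, 1.0, 26.6]
finger_gap: 0.295
```

```bash
python3 q.py -.0575 .050; python3 lift.py pics/s16raw.png;  python3 q.py -.0575 .050
```

```text
[-0.0592 -0.0025  0.0497] 15.7 [-17.3   1.   26.6] [ 0.5   3.17 -0.12] 26.0
x1 [-0.008, -0.006, -0.001, 0.031, -0.016, 0.003]
 r (295, 186, 313, 201) cc 0.901 [-0.29 -1.  ] pred4mm [-0.31 -1.01] lift mm 3.96
 r (276, 166, 300, 196) cc 0.988 [-0.09 -0.51] pred4mm [-0.33 -0.83] lift mm 2.25
 r (280, 196, 302, 214) cc 0.957 [-0.23 -0.68] pred4mm [-0.21 -0.91] lift mm 3.05
 g (295, 186, 313, 201) cc 0.863 [-0.27 -1.03] pred4mm [-0.31 -1.01] lift mm 4.04
 g (276, 166, 300, 196) cc 0.978 [-0.09 -0.53] pred4mm [-0.33 -0.83] lift mm 2.34
 g (280, 196, 302, 214) cc 0.957 [-0.21 -0.67] pred4mm [-0.21 -0.91] lift mm 2.97
[-0.0592 -0.0025  0.0498] 15.75 [-14.    0.5  13.9] [ 0.32  2.4  -0.06] 25.8
x1 [-0.008, -0.006, -0.001, 0.031, -0.016, 0.002]
```

drive_tool --pt "-0.003 -0.025 -0.003 0.012 -0.004 0"

```text
time_s: 15.88
position: [0.5078, -0.014, 0.05]
orientation: [2.151, -2.253, -0.016]
wrist_force: [-12.3, -0.2, 6.5]
finger_gap: 0.295
```

```bash
python3 q.py -.0575 .050; python3 lift.py pics/s17raw.png;  python3 q.py -.0575 .050; python3 - <<'E'
import cv2
s=cv2.imread("pics/s17raw.png"); cv2.imwrite("pics/s17.png",cv2.resize(s[155:255,260:370],None,fx=7,fy=7,interpolation=2))
E
```

```text
[-0.0577 -0.0026  0.05  ] 15.875 [-12.3  -0.2   6.5] [ 0.22  1.93 -0.01] 26.0
x1 [-0.009, -0.001, -0.0, 0.034, -0.016, 0.003]
 r (295, 186, 313, 201) cc 0.880 [-0.32 -1.09] pred4mm [-0.31 -1.01] lift mm 4.34
 r (276, 166, 300, 196) cc 0.988 [-0.09 -0.51] pred4mm [-0.33 -0.83] lift mm 2.27
 r (280, 196, 302, 214) cc 0.943 [-0.36 -0.8 ] pred4mm [-0.21 -0.91] lift mm 3.66
 g (295, 186, 313, 201) cc 0.834 [-0.3  -1.12] pred4mm [-0.31 -1.01] lift mm 4.40
 g (276, 166, 300, 196) cc 0.981 [-0.06 -0.52] pred4mm [-0.33 -0.83] lift mm 2.25
 g (280, 196, 302, 214) cc 0.952 [-0.33 -0.77] pred4mm [-0.21 -0.91] lift mm 3.51
[-0.057  -0.0027  0.0499] 15.925 [-11.2   0.7   6.6] [0.17 1.9  0.02] 25.6
x1 [-0.009, 0.002, -0.0, 0.033, -0.016, 0.003]
```

View pics/s17.png

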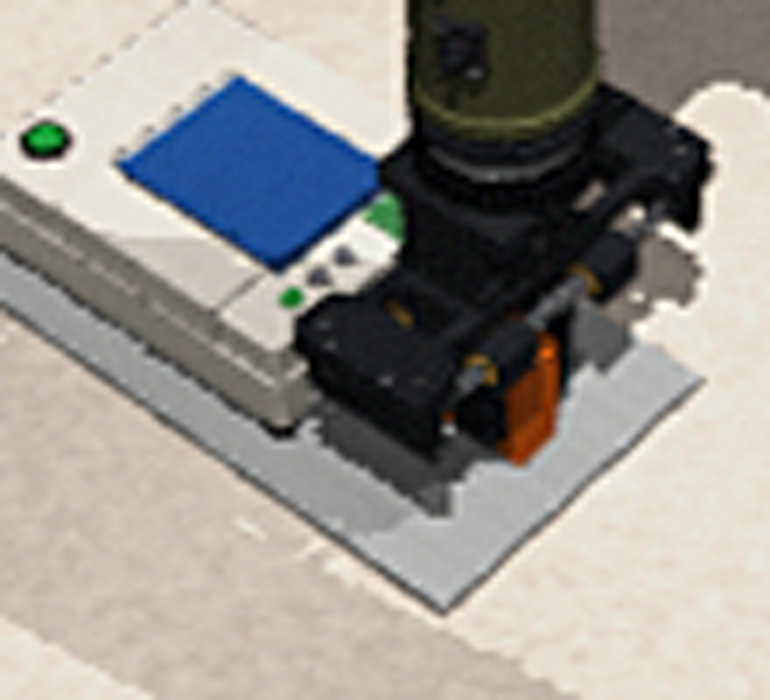

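```bash
python3 - <<'E'
from mv import *
c=cv2.imread("pics/s17.png")
o,p,r=state(); q=w2st(p); print(q)
for dx,col in((0,(0,255,0)),(-.004,(255,255,0))):
    P=[x+np.array([q[0]-.0014+dx,q[1]-.0005,.008]) for x in wed]
    draw(c,"side",260,155,7,[Z(ST)(x) for x in P],col)
cv2.imwrite("pics/s17b.png",c[250:520,350:650].repeat(2,0).repeat(2,1))
E
```

```text
[-0.05703267 -0.00266341  0.04992957]
```

View pics/s17b.png

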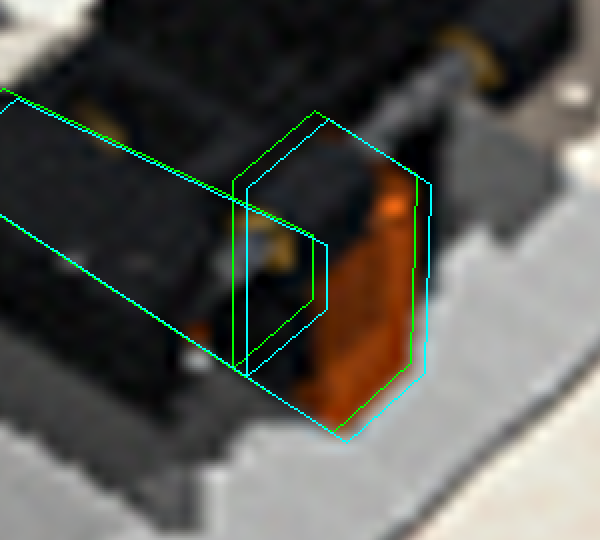

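drive_tool --pt "0 0 0 0 0 0" --pt "0 0 0 0 0 0"

```text
time_s: 16.18
position: [0.5084, -0.014, 0.0499]
orientation: [2.151, -2.254, -0.017]
wrist_force: [-3.6, -0.3, 4.7]
finger_gap: 0.291
```

```bash
python3 q.py -.0575 .050; python3 lift.py pics/s18raw.png;  python3 - <<'E'
from mv import *
t=camera("top"); crop(t,180,380,80,220,4,"pics/t18.png"); 
o,p,r=state(); print(w2st(p),o["time_s"],o["wrist_force"].round(1))
E
```

```text
[-0.0571 -0.0026  0.0499] 16.175 [-3.6 -0.3  4.7] [ 0.12  0.18 -0.01] 25.6
x1 [-0.009, 0.001, -0.0, 0.033, -0.015, 0.003]
 r (295, 186, 313, 201) cc 0.859 [-0.34 -1.14] pred4mm [-0.31 -1.01] lift mm 4.53
 r (276, 166, 300, 196) cc 0.986 [-0.11 -0.55] pred4mm [-0.33 -0.83] lift mm 2.48
 r (280, 196, 302, 214) cc 0.939 [-0.4  -0.85] pred4mm [-0.21 -0.91] lift mm 3.89
 g (295, 186, 313, 201) cc 0.807 [-0.3  -1.17] pred4mm [-0.31 -1.01] lift mm 4.60
 g (276, 166, 300, 196) cc 0.972 [-0.11 -0.56] pred4mm [-0.33 -0.83] lift mm 2.51
 g (280, 196, 302, 214) cc 0.927 [-0.37 -0.83] pred4mm [-0.21 -0.91] lift mm 3.78
[-0.05706947 -0.00261778  0.04991791] 16.275 [-4.1 -0.1  3.9]
```

View pics/t18.png

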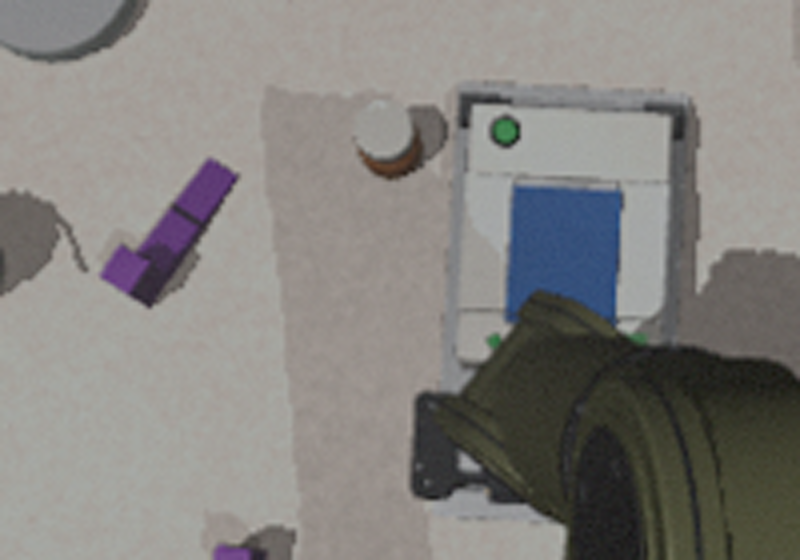

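View pics/s18raw.png

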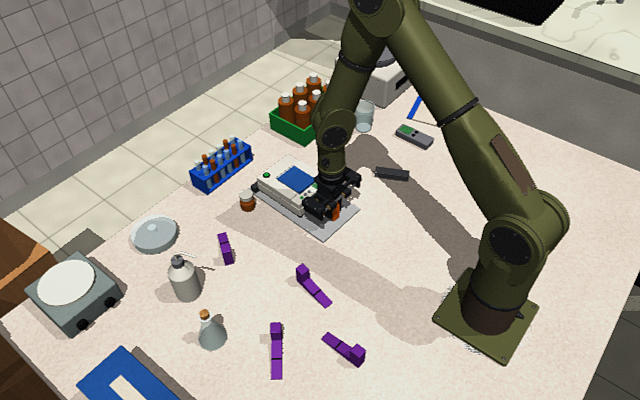

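```bash
python3 - <<'E'
from rig import robot
print(robot.job_done())
E
```

```text
the job is handed in; nothing more can be done
None
```

I shut the analyser's flap first. Then I took the orange wedge by its grip, set it flat on the base plate and pushed it under the lifting bar. I handed the job in at about 16.3 s, still gripping the wedge.

**Flap:** the last pictures show it level, matching the fully-shut outline, with no yellow tab showing.

**Front lift:** about 4 mm.
- The arm position puts the tip about 45.5 mm past the bar, which gives about 4.1 mm.
- Picture shifts of two analyser patches gave 3.8–4.6 mm.
- A third patch, mostly plain flap, gave only 2.5 mm. I trust it less because that area has little texture and reaches further back.
- I couldn't see the black line under the bar because the gripper hid it.

**Wedge:** its outline lies flat on the plate. The grip gap is 25.6 mm against its 26 mm width. The pose held steady over the last hold rows, with about 4 N of push left.

**Not clean:**
- The fingertips pressed the shut flap with a 77 N wrist force for a moment before I backed off. That is under the 120 N wrist limit, and only the fingertips touched it, not the gripper's body.
- The gripper ended tilted about 1.5° in pitch while pushing.

No other object looked moved in the last full views, and I saw nothing but the wedge being touched at the end.

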